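Fit the bag-filling tube to the bench air block and turn on the air

ROBOT

A 7-joint arm with a two-finger parallel gripper is mounted at the origin on the work surface. World frame = base frame: x ahead of the robot, y to its left, z up, the work surface at z = 0. Lengths are in mm, angles in rad, forces in N, time in s.
With the tool pointing down it reaches from about 400 to 875 mm from the base axis. Payload 4.4 kg.
Tool frame: the origin (TCP) lies midway between the tips of the shut fingers; the grasp point (between the pads) lies 19 mm behind it; z points along the fingers, y is the line along which they close (so a half turn about z gives the same grasp; the last joint's range is limited). The gripper opens to 85 mm and grips with 20 to 120 N. Pads are 22 mm wide; open, the fingers measure 114 mm over their backs; the gripper's body (76 mm by 85 mm) begins 54 mm behind the grasp point. The pads swing forward as they close: fully open they stand 13 mm farther back than shut.
Start: joints at [1.11, 0.628, 0.038, 1.517, -0.027, 0.996, -0.02], TCP at [250.033, -600.001, 231.313] pointing down, gripper open.
Joint ranges: [-3.06, 3.06], [-0.37, 2.12], [-1.25, 1.32], [0.18, 2.47], [-1.1, 4.24], [0.23, 1.98], [-2.94, 2.94]. Speed limits (rad/s): [2.57, 2.57, 3.14, 3.14, 3.14, 3.14, 3.14].

INTERFACE

Orientations are given as [roll, pitch, yaw] about the fixed x, y, z axes, in that order (R = Rz(yaw) Ry(pitch) Rx(roll)).
In Python, from cell import ctrl gives the robot as it stands.
- The arm moves only by the shell command python3 -m handwheel 'ROWS'. ROWS is JSON, a list of rows, each a list of 3 entries, a list of its own where there are three numbers: the turn, a rotation vector about the tool's x, y, z in degrees, then the shift along the tool's x, y, z in m, then the closure, from 0 (fully open) to 1 (shut). A call has 1 to 5 rows; each row shifts and turns the commanded pose from where the row before left it, along the tool's axes as they then stand; what a row does not reach is not made up. A row lasts 1/12 s, in which the tool goes at most 41.7 mm and 7.16 degrees, less where a joint would pass 70% of its speed; a pose out of reach is approached as far as the arm can. A call is refused whole if a number of a shift passes 0.0417 or a number of a turn 7.16, either way. A call with a gripper value outside its range is refused whole. The fingers move at their own pace and stop on an object; the grip force is fixed at half the most. Time passes only in rows, so rows that do not move let the fingers close. It gives the time, the measured TCP pose, the force, the opening and the grip force at its end, in the units of the state.
- ctrl.read_state(): the state, without advancing time (a new reading comes with each control period).
- ctrl.get_image(name): name is "scene" or "top" or "wrist"; returns a dict with "pixels" (400x640x3 uint8, red, green, blue), "fx", "fy", "cx", "cy" (pixels), "pose" (4x4, takes a point from camera to world coordinates); the wrist camera has in their place "T_tool_cam" (4x4, takes a point from camera to tool coordinates, whose origin is the TCP and whose axes are the flange's). Camera axes: x right, y up, looking along -z (the intrinsics and any distortion apply to the point x, -y, -z); pixel columns grow to the right and rows downward; lengths in mm; the calibration is good to about 2 mm. The wrist camera is an equidistant fisheye: a pixel r from the principal point sees the ray r / f radians off the axis. A picture is of the moment at which its call begins: read the wrist's pose just before it. There is no depth.
- ctrl.finish_job(): hands the job in; it is judged then, once.
The state is a dict: "clock": time; "qpos": joint angles; "qd": joint speeds; "tau": joint torques, N m; "eef_pos": TCP position; "tool_rot": TCP orientation; "force": force on the tool from outside, world axes, zero at the start; "torque": the same for the moment, N m; "width": finger opening in mm; "gripper_force": force on a finger pad.
Only numpy, scipy, OpenCV 4.12 (cv2) and the standard library are available. Lean on these libraries where they do the work, as an engineer would, in place of code of your own. Each camera call takes 0.05 s, during which the arm holds its last target. There are 200 camera calls.

TASK

Take the thicker of the two filling tubes out of the wooden holder and push its plain end into the one open push-fit fitting on the air block, past the collet and the seal until it is fully home on the tube stop; go by feel and push firmly but never ram it. Then turn on the air: swing the valve lever fully open, in line with the feed pipe. Leave the tube standing in the fitting and everything else where it is.

Things in the scene. Friction and masses are not known exactly. Their poses are not given: they have to be found in the camera images.
- filling_tube: the thicker filling tube: straight rigid aluminium tube, 16 mm in diameter, 135 mm long, with a 20 mm tapered brass nozzle on top (155 mm over all, 90 g more or less). Origin at the centre of its plain lower end, z along the tube towards the nozzle. The plain end is tapered from 12 mm to 16 mm over the first 5 mm. It stands upright and loose in one of the holder's two holes.
- thin_tube: a thinner filling tube that stays where it is: aluminium, 11 mm in diameter, 150 mm long plus a 20 mm brass nozzle, standing in the other hole of the holder. Origin at the centre of its lower end, z up.
- holder: fixed wooden holder block, 140 x 56 x 48 mm (x, y, z); origin at the centre of its underside. Two upright 19 mm holes at x = -40 and +40 mm, 40 mm deep (floors 8 mm above the work surface).
- manifold: fixed air block: aluminium block 50 x 190 mm (x, y), its top 42 mm above the work surface; origin at the centre of its underside. Three push-fit fittings stand on the top in a row along y, 45 mm apart; a gauge 40 mm across (top at 76 mm) at y = -85 mm; the ball valve and the feed pipe continue the block towards +y.
- fitting: the open push-fit fitting for 16 mm tube (the two others are closed by grey plugs), fixed upright on the air block: nickel-plated, 30 mm across, 52 mm tall, black collet on top. Origin at the centre of its base, z up. The tube's taper needs a push of about 5 to 9 N to pass the collet teeth and the seal, then 3 to 6 N to slide on. The collet grips a tube that is in: it does not slide back.
- port_mouth (a point): centre of the open fitting's mouth, 94 mm above the work surface. A conical lead-in 21 mm wide narrows in 3 mm to the 17.5 mm bore. Teeth lie 4 to 10 mm, the seal 12 to 18 mm down. A rigid stop ends the bore; its depth is set by the insert, 24 to 42 mm down: feel for the hard rise of force (a push of 15 to 20 N is a firm seat; land on it slowly; over 40 N on the stop itself is ramming).
- plugged_a: a fitting closed by a grey plug, fixed on the air block, 30 mm across, 64 mm tall with its plug; origin at the centre of its base.
- plugged_b: another fitting closed by a grey plug, the same.
- valve (a joint): angle (rad) of the quarter-turn lever of the ball valve: near 0 (up to 0.2) = closed, the lever points to the air block's -x, across the pipe; 1.571 (end stop) = fully open, the lever points to the air block's +y, in line with the feed pipe. It turns clockwise seen from above, about a vertical axis, stays where it is left, and takes about 3 N at the grip.
- valve_hinge (a point): point on the vertical axis of the valve lever, at the lever's mid height (56 mm above the work surface), at y = 135 mm in the air block's frame.
- valve_grip (a point): point on the black grip of the valve lever, 80 mm from its axis, at mid height (56 mm above the work surface). The grip is 18 mm wide, 10 mm thick and reaches from 45 to 100 mm from the axis; nothing stands beside it, the pipe and valve body below it are at most 39 mm high.
- tape_roll: loose roll of tape lying flat, 100 mm across, 48 mm tall; leave it. Origin at the centre of its underside.
- tape_gun: loose hand tape dispenser, about 260 x 70 x 100 mm, beyond the air block; leave it. Origin under its frame.
- bag_box: loose carton 90 x 160 x 70 mm beyond the air block; leave it. Origin at the centre of its underside.
There are look-alikes about, which are no part of the job. Leave any pink look-alike of the filling_tube alone.

How it is judged (in metres and radians):
On the way, in this order (a step that is already met when the one before it is completed fails the run):
1. the thicker tube is fully home in the open fitting, its foot on the tube stop, with the valve still closed (z of tube_stop_c0 in the frame of filling_tube above -0.004 m and horizontal distance between filling_tube and port_mouth below 0.003 m and angle between the z axis of filling_tube and the z axis of fitting, either way round below 0.07 rad and value of joint valve below 0.4 rad), for 0.2 s.
2. the valve lever is fully open (value of joint valve above 1.45 rad), for 0.2 s.
At the end, for the whole second after the job is handed in: The thicker tube stands released and at rest in the open fitting, foot within 2 mm of the stop, within 3 mm of the port's axis and 4 degrees of upright; the valve lever is at 1.45 rad or more; the tube was never pressed on the stop with over 40 N; nothing else was moved by over 25 mm (z of tube_stop_c0 in the frame of filling_tube above -0.004 m and horizontal distance between filling_tube and port_mouth below 0.003 m and angle between the z axis of filling_tube and the z axis of fitting, either way round below 0.07 rad and linear speed of filling_tube below 0.02 m/s and value of joint valve above 1.45 rad); the robot touches nothing.
It fails at once if the tube is rammed against the tube stop with more than 40 N (contact force between filling_tube and tube_stop_c0 above 40 N).
It fails at once if the thin tube, the tape roll, the tape gun or the carton is moved by more than 25 mm (distance of any of thin_tube, tape_roll, tape_gun, bag_box from where it was at the start of the episode above 0.025 m).
It also fails if it takes over 66 s, if anything falls off the work surface, if the arm or the gripper's body presses on something with over 40 N, if the wrist force passes 120 N, or if a joint passes its speed limit or range.

## Working session

There is one attempt and no reset: what is moved stays moved. The work goes in short steps, Python scripts to look and compute and a shell command to move; the robot and the scene stay as the last step left them, time stands still between calls to the robot, and variables do not carry over. Pictures are saved under pics/ and viewed, at most 13 in all, crops included, and the job is handed in when it is done.

```bash
mkdir -p pics; ls
python3 - <<'E'
from cell import ctrl
import cv2,json
s=ctrl.read_state();print(s)
for n in("scene","top"):
    i=ctrl.get_image(n);cv2.imwrite(f"pics/{n}0.png",i["pixels"][:,:,::-1]);print(n,i["fx"],i["fy"],i["cx"],i["cy"],i["pose"],[k for k in i])
E
```

```text
pics
{'clock': 0.0, 'qpos': array([ 1.11022708,  0.62931037,  0.03844587,  1.51836571, -0.02702379,
        0.99633011, -0.01998967]), 'qd': array([-1.34669974e-03,  1.27765515e-03,  8.85710762e-05, -2.90190087e-04,
       -7.91893071e-04,  1.68979359e-03, -4.32275507e-04]), 'tau': array([-6.18084050e-04, -5.63410306e+01,  1.22592453e+00, -1.93448013e+01,
        1.08004760e-02,  1.04398438e-02, -4.11979784e-06]), 'eef_pos': array([ 249.77509208, -599.40955068,  230.41308091]), 'tool_rot': array([-3.13969697e+00,  5.69183593e-06,  3.94763514e-01]), 'force': array([-1.08289602, -0.64173138,  0.45694234]), 'torque': array([-0.03787616, -0.00591792,  0.01991774]), 'gripper_force': 0.0, 'width': 85.53686628427525}
scene 408.395893825424 408.395893825424 312.7130921241098 198.66316283314728 [[ 6.23393193e-01 -5.22031398e-01  5.82120389e-01  1.14199429e+03]
 [ 7.81845749e-01  4.06734195e-01 -4.72529914e-01 -5.08632799e+02]
 [ 9.90718385e-03  7.49700283e-01  6.61703357e-01  6.83842319e+02]
 [ 0.00000000e+00  0.00000000e+00  0.00000000e+00  1.00000000e+00]] ['pixels', 'fx', 'fy', 'cx', 'cy', 'pose']
top 398.805467281676 398.805467281676 325.4704818457373 199.0428015151206 [[-2.37083154e-02  9.98561766e-01 -4.80865326e-02  5.54715132e+02]
 [-9.99696404e-01 -2.40031497e-02 -5.56309412e-03 -7.12856863e+01]
 [-6.70932133e-03  4.79400421e-02  9.98827682e-01  1.04024881e+03]
 [ 0.00000000e+00  0.00000000e+00  0.00000000e+00  1.00000000e+00]] ['pixels', 'fx', 'fy', 'cx', 'cy', 'pose']
```

View pics/scene0.png

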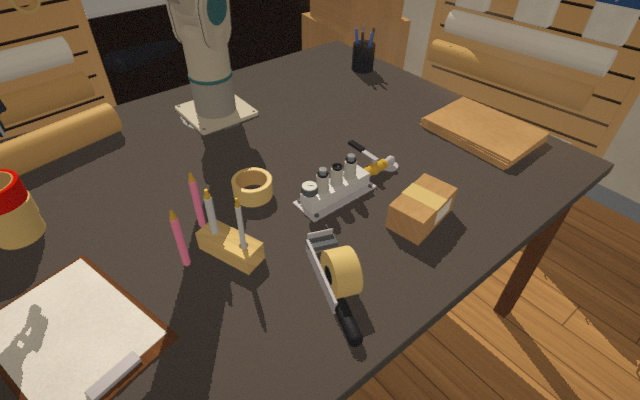

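View pics/top0.png

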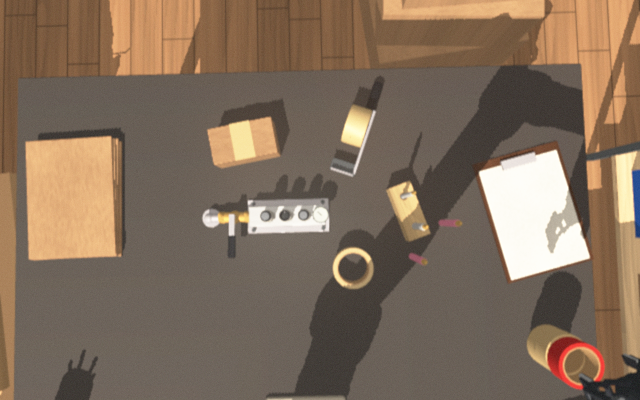

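The scene shows the holder at (230,245), with tubes at (210,213) and (241,222). Pink look-alikes stand at (196,200) and (180,238). The air block is at (335,190) with its fittings at (323,178), (337,174) and (351,165), the gauge at (310,190), and the lever reaching to (355,146). I'll check which tube is the thicker, and which fitting is open, in one close crop.

Run:
```python
import cv2,numpy as np
a=cv2.imread("pics/scene0.png");b=cv2.imread("pics/top0.png")
f=lambda im,x,y,w,h:cv2.resize(im[y:y+h,x:x+w],(400,300),interpolation=cv2.INTER_CUBIC)
cv2.imwrite("pics/crops.png",np.vstack([np.hstack([f(a,165,170,120,105-15),f(a,290,135,120,90)]),np.hstack([f(b,370,165,120,90),f(b,200,170,140,105)])]))
```

```text
(no output)
```

View pics/crops.png

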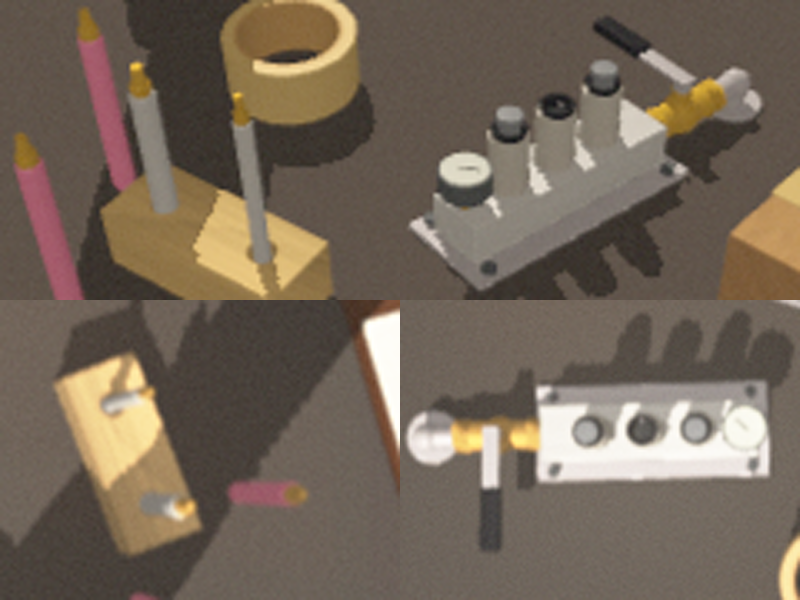

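The tubes in the holder are the thick one (scene 210,213; top 418,228) and the thin one (scene 241,222; top 410,195). There are pink look-alikes at scene (196,200) and (180,238). I choose the grey tube at (210,213), which is visibly the wider. The open fitting is the middle one, with the black ring at scene (337,167) and top (285,215).

```bash
cat > h.py <<'E'
import numpy as np
from scipy.spatial.transform import Rotation as R
C={"scene":(408.396,312.713,198.663,np.array([[.623393193,-.522031398,.582120389,1141.99429],[.781845749,.406734195,-.472529914,-508.632799],[.00990718385,.749700283,.661703357,683.842319]])),
"top":(398.805,325.4705,199.0428,np.array([[-.0237083154,.998561766,-.0480865326,554.715132],[-.999696404,-.0240031497,-.00556309412,-71.2856863],[-.00670932133,.0479400421,.998827682,1040.24881]]))}
def ray(n,u,v):
    f,cx,cy,P=C[n]; return P[:,3],P[:,:3]@np.array([(u-cx)/f,-(v-cy)/f,-1])
def atz(n,u,v,z):
    o,d=ray(n,u,v); return (o+d*(z-o[2])/d[2]).round(1)
E
python3 - <<'E'
from h import *
print("thick tip",atz("top",426.4,227.1,163),atz("scene",205.8,189.8,163),"hole",atz("scene",213.9,233.3,48))
print("thin tip",atz("top",414.4,192.9,178),atz("scene",165+238/3.333,170+96/3.333,178))
print("mouth",atz("top",284.7,215.2,94),atz("scene",337.1,166.5,94))
s=2.857
t=lambda x,y,z:atz("top",200+(x-400)/s,170+(y-300)/s,z)
print("pl",t(588,431,106),t(696,428,106),"gauge",t(744,428,76),"lever",t(490,430,60),t(490,548,60))
print("holder corners",[atz("top",370+x/3.333,165+(y-300)/3.333,48) for x,y in((57,383),(135,355),(201,525),(127,554))])
E
```

```text
thick tip [ 530.1 -286.   163. ] [ 533.9 -286.3  163. ] hole [ 540.2 -291.2   48. ]
thin tip [ 604.9 -259.1  178. ] [ 609.8 -260.   178. ]
mouth [564.2  31.6  94. ] [567.9  31.4  94. ]
pl [563.6  74.6 106. ] [564. -14. 106.] gauge [563.3 -52.8  76. ] lever [566.9 166.2  60. ] [465.9 167.5  60. ]
holder corners [array([ 621.6, -219.8,   48. ]), array([ 641.2, -278.7,   48. ]), array([ 513.3, -323.4,   48. ]), array([ 493.1, -267.7,   48. ])]
```

```bash
python3 -m handwheel '[[[0,0,0],[0.034,-0.016,0],0],[[0,0,0],[0.034,-0.016,0],0],[[0,0,0],[0.034,-0.016,0],0],[[0,0,0],[0.034,-0.016,0],0],[[0,0,0],[0.034,-0.016,0],0]]'
python3 -m handwheel '[[[0,0,0],[0.034,-0.016,0],0],[[0,0,0],[0.034,-0.016,0],0],[[0,0,0],[0.034,-0.016,0],0],[[0,0,0],[0.034,-0.016,0],0],[[0,0,0],[0.034,-0.016,0],0]]'
python3 -m handwheel '[[[0,0,-7],[0,0,0],0],[[0,0,-7],[0,0,0],0],[[0,0,-7],[0,0,0],0],[[0,0,-7],[0,0,0],0],[[0,0,-7],[0,0,0],0]]'
python3 -m handwheel '[[[0,0,0],[0,0,0],0],[[0,0,0],[0,0,0],0]]'
python3 - <<'E'
from cell import ctrl
import cv2,pickle
s=ctrl.read_state()
d={n:ctrl.get_image(n) for n in("wrist","scene")}
pickle.dump((s,d),open("w1.pkl","wb"))
i=d["wrist"];print({k:i[k] for k in i if k!="pixels"});print(s["eef_pos"],s["tool_rot"],s["qpos"])
cv2.imwrite("pics/w1.png",i["pixels"][:,:,::-1])
E
```

```text
clock: 0.52
eef_pos: [376.9, -459.1, 230.9]
tool_rot: [-3.141, 0.0, 0.394]
force: [0.7, -0.3, 0.3]
width: 85.5
gripper_force: 0.0
clock: 0.93
eef_pos: [503.1, -319.9, 231.0]
tool_rot: [-3.141, 0.0, 0.395]
force: [0.8, 0.6, -0.8]
width: 85.4
gripper_force: 0.0
clock: 1.35
eef_pos: [502.1, -321.2, 230.9]
tool_rot: [-3.141, 0.0, 1.012]
force: [-0.2, 0.5, 0.0]
width: 84.9
gripper_force: 0.0
clock: 1.52
eef_pos: [502.0, -321.5, 231.0]
tool_rot: [-3.141, -0.0, 1.002]
force: [0.1, -1.0, 0.3]
width: 85.7
gripper_force: 0.0
{'fx': 309.70691628693146, 'fy': 309.70691628693146, 'cx': 326.27952386261273, 'cy': 198.85818096798417, 'T_tool_cam': array([[ 2.40369504e-04,  9.61631116e-01,  2.74345656e-01,
         7.03943697e+01],
       [ 9.99999971e-01, -2.29082133e-04, -7.31813673e-05,
        -6.59272641e-01],
       [-7.52579181e-06,  2.74345666e-01, -9.61631143e-01,
        -1.42532221e+02],
       [ 0.00000000e+00,  0.00000000e+00,  0.00000000e+00,
         1.00000000e+00]])}
[ 502.03618436 -321.54762315  230.98155536] [-3.14085029e+00 -3.14950879e-04  1.00207771e+00] [ 0.60925211  0.55234084 -0.13558461  1.67077086  0.08844494  0.92519215
 -0.12843909]
```

View pics/w1.png

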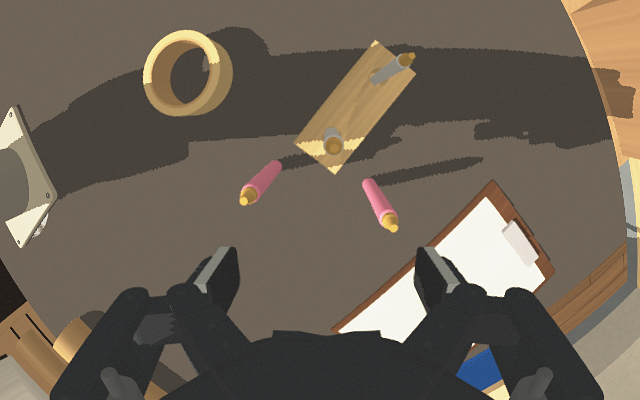

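The wrist view shows the thick tube end-on, with its tip at (334,147) and the tube at (332,133), standing in the lower hole of the holder. The thin tube is at (408,60), and the pink ones are at (248,195) and (390,225).

```bash
cat >> h.py <<'E'
T=np.array([[2.4e-4,.961631,.274346,70.394],[1,-2.3e-4,-7e-5,-.659],[0,.274346,-.961631,-142.532]])
def wray(s,u,v):
    dx,dy=u-326.28,v-198.858; r=np.hypot(dx,dy); th=r/309.707
    c=np.array([np.sin(th)*dx/r,-np.sin(th)*dy/r,-np.cos(th)])
    Rt=R.from_euler("xyz",s["tool_rot"]).as_matrix()
    return s["eef_pos"]+Rt@T[:,3],Rt@T[:,:3]@c
def wz(s,u,v,z):
    o,d=wray(s,u,v); return (o+d*(z-o[2])/d[2]).round(1)
def tool(s,dw):
    return (R.from_euler("xyz",s["tool_rot"]).inv().apply(dw)/1000).round(4)
E
python3 - <<'E'
from h import *
import pickle,cv2
s,d=pickle.load(open("w1.pkl","rb"))
for n,p in dict(tip=(334,148,163),hole=(331.5,134,48),thintip=(410,57,178),pa=(246,198,163),pa0=(279,165,0),pb=(392,230,163),pb0=(368,183,0)).items(): print(n,wz(s,*p))
t=wz(s,334,148,163); print(tool(s,[535-502,-288+321.5,0]))
im=d["wrist"]["pixels"][:,:,::-1];cv2.imwrite("pics/w1c.png",cv2.resize(im[95:185,280:390],None,fx=7,fy=6.6,interpolation=cv2.INTER_CUBIC)[:590])
E
```

```text
tip [ 530.9 -284.9  163. ]
hole [ 531.9 -283.5   48. ]
thintip [ 604.5 -258.6  178. ]
pa [ 458.5 -280.7  163. ]
pa0 [ 456.2 -283.7    0. ]
pb [ 535.2 -358.9  163. ]
pb0 [ 536.7 -362.2    0. ]
[0.046  0.0098 0.    ]
```

```bash
python3 -m handwheel '[[[0,0,0],[0.0232,0.0024,0],0],[[0,0,0],[0.0232,0.0023,0],0],[[0,0,0],[0,0,0],0],[[0,0,0],[0,0,0],0]]'
python3 -m handwheel '[[[0,0,0],[0,0,0.025],0],[[0,0,0],[0,0,0.025],0],[[0,0,0],[0,0,0.025],0],[[0,0,0],[0,0,0.025],0],[[0,0,0],[0,0,0.015],0]]'
python3 -m handwheel '[[[0,0,0],[0,0,0.018],0],[[0,0,0],[0,0,0],0],[[0,0,0],[0,0,0],0]]'
python3 - <<'E'
from cell import ctrl
import cv2,pickle
s=ctrl.read_state()
d={n:ctrl.get_image(n) for n in("wrist",)}
pickle.dump((s,d),open("w2.pkl","wb"))
print(s["eef_pos"],s["tool_rot"],s["force"])
cv2.imwrite("pics/w2.png",d["wrist"]["pixels"][:,:,::-1])
E
```

```text
clock: 1.95
eef_pos: [532.2, -283.1, 231.2]
tool_rot: [-3.141, -0.001, 1.007]
force: [-0.8, -0.5, 0.3]
width: 85.3
gripper_force: 0.0
clock: 2.37
eef_pos: [528.9, -285.6, 113.8]
tool_rot: [-3.138, 0.002, 1.003]
force: [-0.2, 0.4, 0.1]
width: 85.3
gripper_force: 0.0
clock: 2.62
eef_pos: [530.0, -285.6, 97.7]
tool_rot: [-3.14, 0.001, 1.004]
force: [0.3, 0.1, -0.5]
width: 85.5
gripper_force: 0.0
[ 529.97424842 -285.5750003    97.7105704 ] [-3.13956701e+00  1.15700607e-03  1.00381528e+00] [ 0.26087958  0.07472656 -0.52643559]
```

View pics/w2.png

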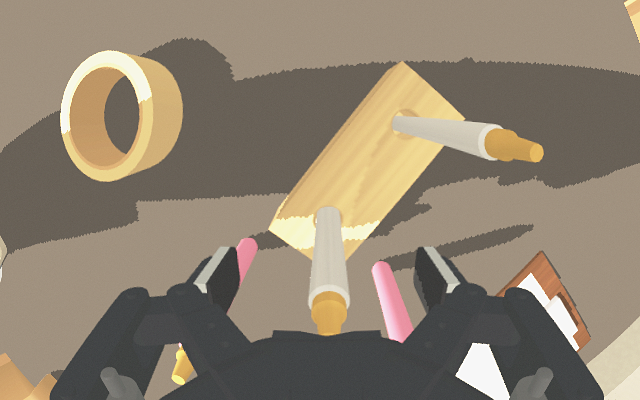

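The thick tube stands centred between the pads: hole at (328,212), shoulder at (329,298). Closing on it now.

```bash
for k in 1 2; do python3 -m handwheel '[[[0,0,0],[0,0,0],1],[[0,0,0],[0,0,0],1],[[0,0,0],[0,0,0],1],[[0,0,0],[0,0,0],1],[[0,0,0],[0,0,0],1]]'; done
python3 -m handwheel '[[[0,0,0],[0,0,0],1],[[0,0,0],[0,0,-0.01],1],[[0,0,0],[0,0,-0.015],1],[[0,0,0],[0,0,-0.02],1],[[0,0,0],[0,0,-0.025],1]]'
python3 -m handwheel '[[[0,0,0],[0,0,-0.03],1],[[0,0,0],[0,0,-0.03],1],[[0,0,0],[0,0,-0.01],1],[[0,0,0],[0,0,0],1],[[0,0,0],[0,0,0],1]]'
```

```text
clock: 3.08
eef_pos: [531.4, -285.0, 98.8]
tool_rot: [3.141, -0.0, 1.006]
force: [-0.4, 0.3, -0.3]
width: 25.9
gripper_force: 0.0
clock: 3.5
eef_pos: [531.5, -285.0, 98.8]
tool_rot: [3.141, -0.0, 1.006]
force: [-1.5, -0.2, 5.3]
width: 14.2
gripper_force: 58.5
clock: 3.92
eef_pos: [529.9, -284.3, 167.9]
tool_rot: [-3.138, 0.0, 1.006]
force: [0.5, 0.1, -1.1]
width: 14.8
gripper_force: 58.7
clock: 4.33
eef_pos: [530.7, -284.7, 238.0]
tool_rot: [-3.141, 0.0, 1.006]
force: [0.1, 0.1, -1.3]
width: 14.7
gripper_force: 58.8
```

```bash
for k in 1 2; do python3 -m handwheel '[[[0,0,0],[0.0286,-0.0139,0],1],[[0,0,0],[0.0286,-0.0139,0],1],[[0,0,0],[0.0286,-0.0139,0],1],[[0,0,0],[0.0286,-0.0139,0],1],[[0,0,0],[0.0286,-0.0139,0],1]]'; done
python3 -m handwheel '[[[0,0,0],[0,0,0.01],1],[[0,0,0],[0,0,0.015],1],[[0,0,0],[0,0,0.005],1],[[0,0,0],[0,0,0],1],[[0,0,0],[0,0,0],1]]'
python3 - <<'E'
from cell import ctrl
import cv2,pickle,numpy as np
s=ctrl.read_state()
d={n:ctrl.get_image(n) for n in("wrist","scene","top")}
pickle.dump((s,d),open("w3.pkl","wb"))
print(s["eef_pos"],s["tool_rot"],s["force"])
w=d["wrist"]["pixels"][:,:,::-1];a=d["scene"]["pixels"][:,:,::-1]
f=lambda im,x,y,w,h:cv2.resize(im[y:y+h,x:x+w],(400,600),interpolation=cv2.INTER_CUBIC)
cv2.imwrite("pics/w3.png",np.hstack([f(w,260,150,140,210),f(a,300,90,80,120)]))
E
```

```text
clock: 4.75
eef_pos: [547.4, -125.2, 235.8]
tool_rot: [-3.137, 0.002, 1.005]
force: [0.4, 0.7, -1.8]
width: 14.3
gripper_force: 58.8
clock: 5.17
eef_pos: [565.3, 32.4, 235.8]
tool_rot: [-3.138, 0.003, 1.006]
force: [0.4, 0.1, -0.5]
width: 14.5
gripper_force: 58.8
clock: 5.58
eef_pos: [566.1, 30.4, 207.2]
tool_rot: [-3.14, 0.002, 1.005]
force: [0.7, -0.2, -1.4]
width: 14.5
gripper_force: 58.8
[566.12937444  30.40085789 207.15398612] [-3.13951781e+00  1.76601042e-03  1.00478011e+00] [ 0.69388857 -0.21051415 -1.43420728]
```

View pics/w3.png

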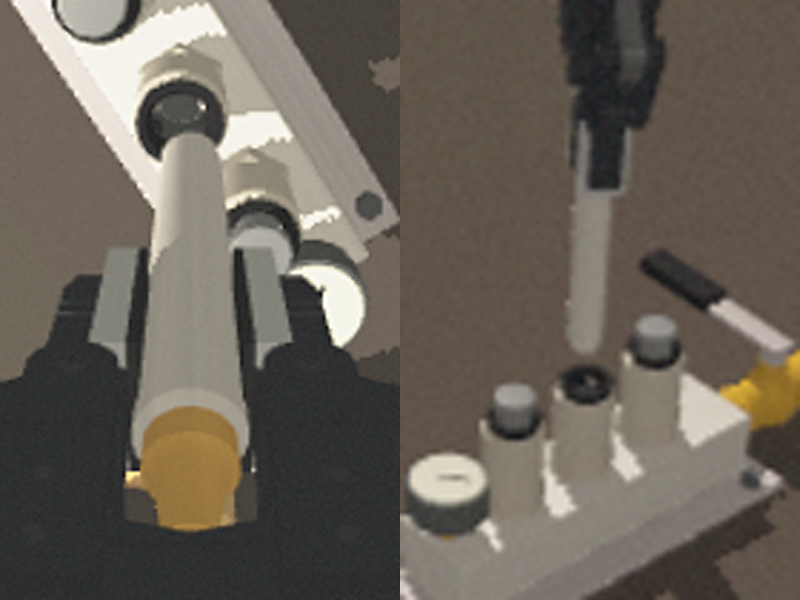

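The left panel (wrist) shows the tube over the open fitting, with the collet ring centred at crop (181,118) and the tube foot at (190,142). The right panel (scene) shows the foot at (585,346), just above the mouth at (586,382).

Run:
```python
from h import *
import pickle
s,d=pickle.load(open("w3.pkl","rb"))
k=2.857
w=lambda x,y,z:wz(s,260+x/k,150+y/k,z)
sc=lambda x,y,z:atz("scene",300+(x-400)/5,90+y/5,z)
print("mouth wrist",w(181,118,94),"scene",sc(586,382,94))
print("foot scene",sc(585,346,116.4),"grasp level",sc(590,196,207))
print("foot wrist(far edge)",w(190,134,116.4),"shoulder c",w(191,405,116.4+135))
m=sc(586,382,94)-sc(585,346,116.4);print(m, tool(s,[m[0],m[1],0]))
```

```text
mouth wrist [565.4  35.5  94. ] scene [567.7  31.9  94. ]
foot scene [568.   29.6 116.4] grasp level [576.9  18.7 207. ]
foot wrist(far edge) [568.4  35.2 116.4] shoulder c [569.3  36.  251.4]
[ -0.3   2.3 -22.4] [ 0.0018 -0.0015 -0.    ]
```

```bash
python3 -m handwheel '[[[0,0,0],[0.0022,-0.0022,0],1],[[0,0,0],[0,0,0.008],1],[[0,0,0],[0,0,0.008],1],[[0,0,0],[0,0,0.003],1],[[0,0,0],[0,0,0],1]]'
python3 -m handwheel '[[[0,0,0],[0,0,0],1],[[0,0,0],[0,0,0],1]]'
python3 - <<'E'
from cell import ctrl
import cv2,pickle,numpy as np
s=ctrl.read_state()
d={n:ctrl.get_image(n) for n in("wrist","scene")}
pickle.dump((s,d),open("w4.pkl","wb"))
print(s["eef_pos"],s["tool_rot"],s["force"],s["torque"])
w=d["wrist"]["pixels"][:,:,::-1];a=d["scene"]["pixels"][:,:,::-1]
f=lambda im,x,y,w,h:cv2.resize(im[y:y+h,x:x+w],(400,600),interpolation=cv2.INTER_CUBIC)
cv2.imwrite("pics/w4.png",np.hstack([f(w,285,155,80,120),f(a,312,120,50,75)]))
E
```

```text
clock: 6.15
eef_pos: [565.3, 34.0, 188.0]
tool_rot: [-3.14, 0.002, 1.006]
force: [0.8, 0.1, -1.1]
width: 14.3
gripper_force: 58.8
clock: 6.32
eef_pos: [566.4, 34.1, 189.3]
tool_rot: [3.141, -0.0, 1.006]
force: [-0.0, 0.3, -1.2]
width: 14.8
gripper_force: 58.8
[566.41623562  34.12069266 189.32607948] [ 3.14145440e+00 -1.02349966e-04  1.00560352e+00] [-0.02676181  0.31217351 -1.21237011] [-0.00449046 -0.01517234 -0.00500682]
```

View pics/w4.png

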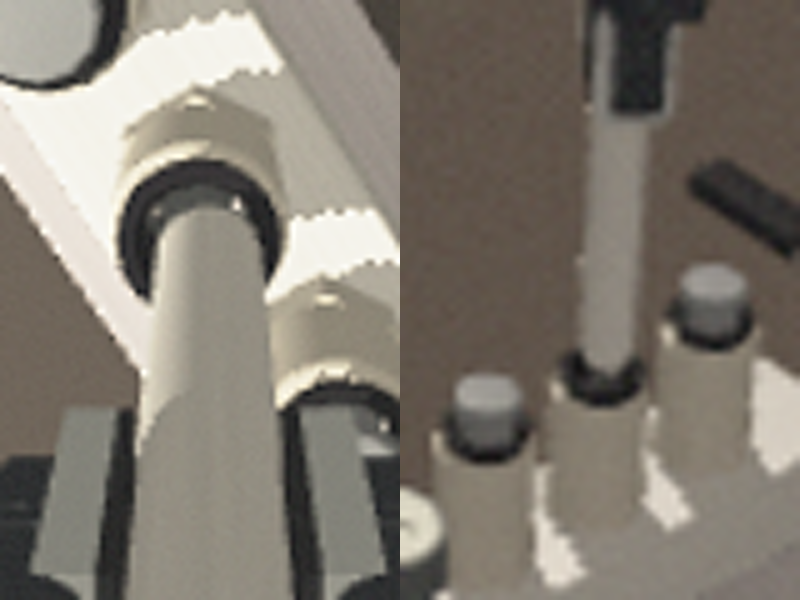

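The wrist panel shows the foot centred sideways in the ring, at x≈205 against 202. In the scene panel the foot is at x≈611 and the mouth at 600, so the tube is about 2.5 mm too far along tool +x. I'll correct that and descend by feel.

```bash
python3 -m handwheel '[[[0,0,0],[-0.0022,0,0],1],[[0,0,0],[0,0,0],1],[[0,0,0],[0,0,0.002],1],[[0,0,0],[0,0,0.002],1],[[0,0,0],[0,0,0],1]]'
python3 -m handwheel '[[[0,0,0],[0,0,0.002],1],[[0,0,0],[0,0,0],1],[[0,0,0],[0,0,0],1]]'
python3 -m handwheel '[[[0,0,0],[0,0,0.002],1],[[0,0,0],[0,0,0],1],[[0,0,0],[0,0,0],1]]'
```

```text
clock: 6.83
eef_pos: [564.8, 32.2, 184.9]
tool_rot: [-3.141, 0.0, 1.006]
force: [-0.6, -0.0, -1.6]
width: 14.6
gripper_force: 58.8
clock: 7.08
eef_pos: [565.0, 32.3, 183.1]
tool_rot: [-3.141, 0.0, 1.006]
force: [0.3, 0.3, -1.4]
width: 14.4
gripper_force: 58.8
clock: 7.33
eef_pos: [565.0, 32.3, 181.2]
tool_rot: [-3.141, 0.0, 1.006]
force: [0.5, -0.9, -1.9]
width: 14.7
gripper_force: 58.8
```

Nothing is touching yet. I'll continue in 2 mm steps.

```bash
python3 -m handwheel '[[[0,0,0],[0,0,0.002],1],[[0,0,0],[0,0,0],1],[[0,0,0],[0,0,0],1]]'
python3 -m handwheel '[[[0,0,0],[0,0,0.002],1],[[0,0,0],[0,0,0],1],[[0,0,0],[0,0,0],1]]'
python3 -m handwheel '[[[0,0,0],[0,0,0.002],1],[[0,0,0],[0,0,0],1],[[0,0,0],[0,0,0],1]]'
```

```text
clock: 7.58
eef_pos: [565.0, 32.5, 179.2]
tool_rot: [-3.141, -0.0, 1.006]
force: [-0.5, 1.1, -0.4]
width: 14.5
gripper_force: 58.8
clock: 7.83
eef_pos: [565.0, 32.8, 177.2]
tool_rot: [-3.141, -0.0, 1.006]
force: [-0.8, 1.9, -0.6]
width: 14.5
gripper_force: 59.0
clock: 8.08
eef_pos: [565.0, 32.9, 175.1]
tool_rot: [-3.141, -0.0, 1.006]
force: [-0.8, 2.1, -1.3]
width: 14.6
gripper_force: 59.0
```

```bash
python3 -m handwheel '[[[0,0,0],[0.0007,-0.0005,0],1],[[0,0,0],[0,0,0.002],1],[[0,0,0],[0,0,0],1],[[0,0,0],[0,0,0],1]]'
python3 -m handwheel '[[[0,0,0],[0,0,0.002],1],[[0,0,0],[0,0,0],1],[[0,0,0],[0,0,0],1]]'
python3 -m handwheel '[[[0,0,0],[0,0,0.002],1],[[0,0,0],[0,0,0],1],[[0,0,0],[0,0,0],1]]'
```

```text
clock: 8.42
eef_pos: [564.9, 33.2, 173.0]
tool_rot: [-3.141, 0.0, 1.006]
force: [0.4, 2.3, -2.2]
width: 14.6
gripper_force: 59.0
clock: 8.67
eef_pos: [564.9, 33.1, 170.9]
tool_rot: [-3.141, 0.0, 1.006]
force: [0.2, 2.0, -3.7]
width: 14.7
gripper_force: 58.9
clock: 8.92
eef_pos: [564.8, 33.2, 169.0]
tool_rot: [-3.141, 0.0, 1.006]
force: [-0.8, 2.0, -3.5]
width: 14.7
gripper_force: 59.0
```

Run:
```python
from cell import ctrl
import cv2,pickle,numpy as np
s=ctrl.read_state()
d={n:ctrl.get_image(n) for n in("wrist","scene")}
print(s["eef_pos"],s["force"],s["torque"],ctrl.read_state()["force"])
w=d["wrist"]["pixels"][:,:,::-1];a=d["scene"]["pixels"][:,:,::-1]
f=lambda im,x,y,w,h:cv2.resize(im[y:y+h,x:x+w],(400,600),interpolation=cv2.INTER_CUBIC)
cv2.imwrite("pics/w5.png",np.hstack([f(w,280,155,100,150),f(a,302,100,70,105)]))
```

```text
[564.83974937  33.19430965 168.98583562] [-0.76221825  2.02516947 -3.48911329] [0.80077717 0.06947277 0.02757764] [-0.55948053  2.28942208 -3.37363186]
```

View pics/w5.png

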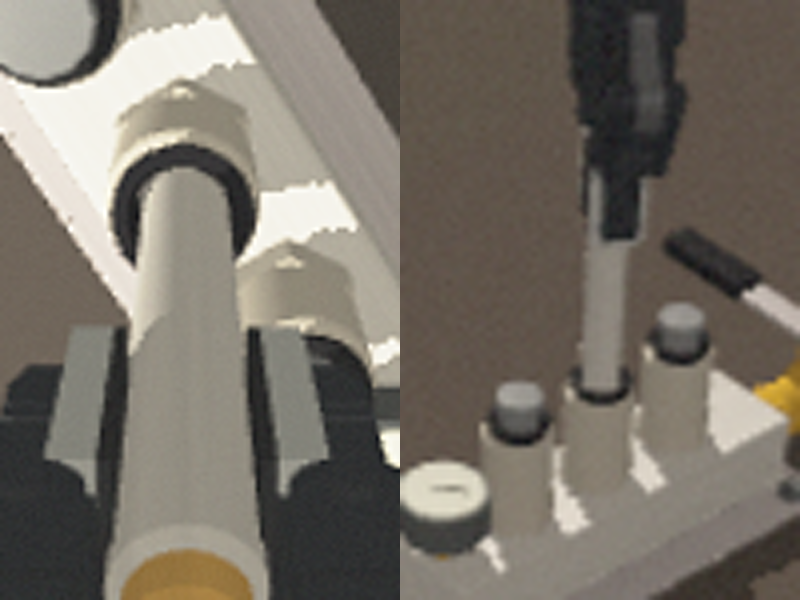

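The tube is in the mouth, with the wrist ring symmetric around it at (185,200). The force read at rest is the collet holding it against slight back-slide. I'll shift a little more along +y and push slowly, reading the force while moving.

```bash
python3 -m handwheel '[[[0,0,0],[0.0007,-0.0005,0],1],[[0,0,0],[0,0,0.001],1],[[0,0,0],[0,0,0.001],1]]'
python3 -m handwheel '[[[0,0,0],[0,0,0.001],1],[[0,0,0],[0,0,0.001],1]]'
python3 -m handwheel '[[[0,0,0],[0,0,0.001],1],[[0,0,0],[0,0,0.001],1]]'
python3 -m handwheel '[[[0,0,0],[0,0,0],1]]'
```

```text
clock: 9.27
eef_pos: [565.1, 33.7, 167.8]
tool_rot: [3.141, 0.0, 1.005]
force: [-1.0, 1.3, 3.3]
width: 14.5
gripper_force: 59.0
clock: 9.43
eef_pos: [565.3, 34.0, 166.3]
tool_rot: [3.141, -0.0, 1.006]
force: [-2.7, 0.6, 10.4]
width: 14.2
gripper_force: 59.8
clock: 9.6
eef_pos: [565.3, 33.9, 164.5]
tool_rot: [3.14, -0.0, 1.006]
force: [-1.4, 2.3, 6.8]
width: 14.5
gripper_force: 59.8
clock: 9.68
eef_pos: [565.3, 33.8, 164.0]
tool_rot: [3.141, -0.0, 1.006]
force: [-1.6, 0.8, 2.3]
width: 14.5
gripper_force: 59.5
```

```bash
g(){ awk '/eef/{print $4} /force: \[/{print; gsub(/[^0-9. -]/,""); if($3>10.5)e=1} END{exit e}'; }
python3 -m handwheel '[[[0,0,0],[0,0,0.0005],1],[[0,0,0],[0,0,0.0005],1]]'|g &&
python3 -m handwheel '[[[0,0,0],[0,0,0.0005],1],[[0,0,0],[0,0,0.0005],1]]'|g &&
python3 -m handwheel '[[[0,0,0],[0,0,0.0005],1],[[0,0,0],[0,0,0.0005],1]]'|g &&
python3 -m handwheel '[[[0,0,0],[0,0,0.0005],1],[[0,0,0],[0,0,0.0005],1]]'|g &&
python3 -m handwheel '[[[0,0,0],[0,0,0.0005],1],[[0,0,0],[0,0,0.0005],1]]'|g &&
python3 -m handwheel '[[[0,0,0],[0,0,0.0005],1],[[0,0,0],[0,0,0.0005],1]]'|g
```

```text
163.1]
force: [-1.2, 0.9, 7.8]
162.1]
force: [-1.8, 2.6, 6.5]
161.1]
force: [-1.4, 1.8, 6.6]
160.1]
force: [-1.8, 1.7, 8.0]
159.1]
force: [-1.9, 2.0, 7.1]
158.1]
force: [-2.0, 1.3, 7.6]
```

```bash
g(){ awk '/eef/{print $4} /force: \[/{print; gsub(/[^0-9. -]/,""); if($3>10.5)e=1} END{exit e}'; }
python3 -m handwheel '[[[0,0,0],[0,0,0.0005],1],[[0,0,0],[0,0,0.0005],1]]'|g &&
python3 -m handwheel '[[[0,0,0],[0,0,0.0005],1],[[0,0,0],[0,0,0.0005],1]]'|g &&
python3 -m handwheel '[[[0,0,0],[0,0,0.0005],1],[[0,0,0],[0,0,0.0005],1]]'|g &&
python3 -m handwheel '[[[0,0,0],[0,0,0.0005],1],[[0,0,0],[0,0,0.0005],1]]'|g &&
python3 -m handwheel '[[[0,0,0],[0,0,0.0005],1],[[0,0,0],[0,0,0.0005],1]]'|g &&
python3 -m handwheel '[[[0,0,0],[0,0,0.0005],1],[[0,0,0],[0,0,0.0005],1]]'|g &&
python3 -m handwheel '[[[0,0,0],[0,0,0.0005],1],[[0,0,0],[0,0,0.0005],1]]'|g &&
python3 -m handwheel '[[[0,0,0],[0,0,0.0005],1],[[0,0,0],[0,0,0.0005],1]]'|g &&
python3 -m handwheel '[[[0,0,0],[0,0,0.0005],1],[[0,0,0],[0,0,0.0005],1]]'|g &&
python3 -m handwheel '[[[0,0,0],[0,0,0.0005],1],[[0,0,0],[0,0,0.0005],1]]'|g
```

```text
157.1]
force: [-2.3, 0.7, 6.7]
156.1]
force: [-1.4, 1.5, 7.1]
155.1]
force: [-2.9, 2.6, 7.2]
154.1]
force: [-1.2, 1.9, 6.9]
153.1]
force: [-2.2, 0.5, 7.4]
152.1]
force: [-2.1, 1.6, 8.1]
151.1]
force: [-2.2, 1.0, 7.7]
150.1]
force: [-2.0, 0.8, 7.5]
149.1]
force: [-1.9, 1.5, 8.3]
148.1]
force: [-2.4, 1.9, 11.0]
```

Force is rising. I'll land gently from here.

```bash
g(){ awk '/eef/{print $4} /force: \[/{print; gsub(/[^0-9. -]/,""); if($3>14.5)e=1} END{exit e}'; }
python3 -m handwheel '[[[0,0,0],[0,0,0.0003],1],[[0,0,0],[0,0,0],1]]'|g &&
python3 -m handwheel '[[[0,0,0],[0,0,0.0003],1],[[0,0,0],[0,0,0],1]]'|g &&
python3 -m handwheel '[[[0,0,0],[0,0,0.0003],1],[[0,0,0],[0,0,0],1]]'|g &&
python3 -m handwheel '[[[0,0,0],[0,0,0.0003],1],[[0,0,0],[0,0,0],1]]'|g
```

```text
148.1]
force: [-2.8, 2.3, 9.3]
148.1]
force: [-3.6, 1.2, 11.1]
148.1]
force: [-3.2, 0.7, 13.0]
148.1]
force: [-3.8, 0.9, 15.1]
```

z is fixed at 148.1 while the force climbs, so the foot is on the stop. A touch more for a firm seat.

```bash
python3 -m handwheel '[[[0,0,0],[0,0,0.0003],1],[[0,0,0],[0,0,0],1]]'
python3 -m handwheel '[[[0,0,0],[0,0,0.0003],1],[[0,0,0],[0,0,0],1],[[0,0,0],[0,0,0],1],[[0,0,0],[0,0,0],1]]'
```

```text
clock: 13.18
eef_pos: [565.6, 34.1, 148.0]
tool_rot: [3.14, -0.001, 1.006]
force: [-4.8, 1.1, 17.9]
width: 14.8
gripper_force: 60.9
clock: 13.52
eef_pos: [565.7, 34.1, 148.0]
tool_rot: [3.14, -0.001, 1.006]
force: [-3.9, 1.8, 20.0]
width: 14.6
gripper_force: 61.2
```

Seated at 20 N. Next I'll unload slightly, open and rise.

```bash
python3 -m handwheel '[[[0,0,0],[0,0,-0.001],1],[[0,0,0],[0,0,0],0.5],[[0,0,0],[0,0,0],0],[[0,0,0],[0,0,0],0],[[0,0,0],[0,0,0],0]]'
python3 -m handwheel '[[[0,0,0],[0,0,0],0],[[0,0,0],[0,0,0],0],[[0,0,0],[0,0,0],0],[[0,0,0],[0,0,0],0]]'
python3 -m handwheel '[[[0,0,0],[0,0,-0.01],0],[[0,0,0],[0,0,-0.02],0],[[0,0,0],[0,0,-0.02],0],[[0,0,0],[0,0,-0.02],0],[[0,0,0],[0,0,-0.018],0]]'
python3 - <<'E'
from h import *
from cell import ctrl
import cv2,pickle
s=ctrl.read_state()
d={n:ctrl.get_image(n) for n in("wrist","scene","top")}
pickle.dump((s,d),open("w6.pkl","wb"))
print(s["eef_pos"],tool(s,np.array([492,130,235])-s["eef_pos"]))
f=lambda im,x,y,w,h:cv2.resize(im[y:y+h,x:x+w,::-1],(400,300),interpolation=cv2.INTER_CUBIC)
cv2.imwrite("pics/w6.png",np.hstack([f(d["scene"]["pixels"],290,105,120,90),f(d["top"]["pixels"],200,170,140,105)]))
E
```

```text
clock: 13.93
eef_pos: [565.0, 33.5, 146.1]
tool_rot: [3.142, 0.0, 1.005]
force: [0.1, -0.3, 0.4]
width: 62.4
gripper_force: 0.0
clock: 14.27
eef_pos: [565.0, 34.0, 146.4]
tool_rot: [-3.142, 0.0, 1.006]
force: [0.2, 0.3, 0.3]
width: 85.5
gripper_force: 0.0
clock: 14.68
eef_pos: [565.2, 34.1, 236.6]
tool_rot: [3.141, -0.001, 1.006]
force: [-0.4, 0.0, -0.3]
width: 85.7
gripper_force: 0.0
[565.24265701  34.06198462 236.55339987] [ 0.0418 -0.1132  0.0015]
```

View pics/w6.png

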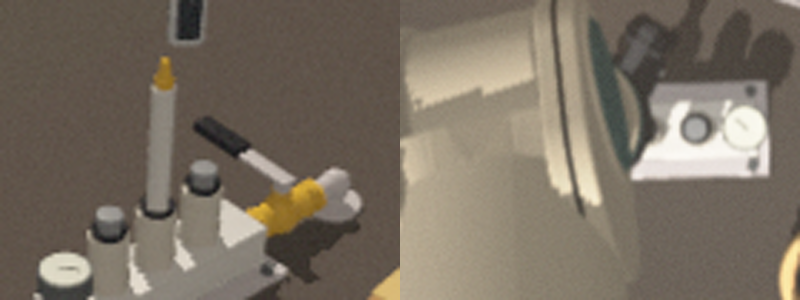

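The tube stands upright in the open fitting. Going to the lever with the fingers shut.

```bash
python3 -m handwheel '[[[0,0,0],[0.0105,-0.0283,0],1],[[0,0,0],[0.0105,-0.0283,0],1],[[0,0,0],[0.0105,-0.0283,0],1],[[0,0,0],[0.0105,-0.0283,0],1],[[0,0,0],[0,0,0],1]]'
python3 -m handwheel '[[[0,0,0],[0,0,0],1],[[0,0,0],[0,0,0],1],[[0,0,0],[0,0,0],1],[[0,0,0],[0,0,0],1],[[0,0,0],[0,0,0],1]]'
python3 -m handwheel '[[[0,0,0],[0,0,0.035],1],[[0,0,0],[0,0,0.035],1],[[0,0,0],[0,0,0.035],1],[[0,0,0],[0,0,0.035],1],[[0,0,0],[0,0,0.025],1]]'
python3 -m handwheel '[[[0,0,0],[0,0,0.015],1],[[0,0,0],[0,0,0.008],1],[[0,0,0],[0,0,0],1],[[0,0,0],[0,0,0],1]]'
python3 - <<'E'
from h import *
from cell import ctrl
s=ctrl.read_state();print(s["eef_pos"],s["width"])
H=np.array([567,167]);Rt=R.from_euler("z",s["tool_rot"][2]).as_matrix()
pts=[]
for th in np.linspace(0.15,1.6,9):
    u=np.array([-np.cos(th),np.sin(th)]);t=np.array([np.sin(th),np.cos(th)])
    pts.append(H+76*u-25*t)
p=s["eef_pos"][:2]
for q in pts:
    d=q-p;x=[np.cos(s["tool_rot"][2]),np.sin(s["tool_rot"][2])]
    print(q.round(),"tool x,y mm",round(d@x,1),round(d[0]*x[1]-d[1]*x[0],1));p=q
E
```

```text
clock: 15.25
eef_pos: [487.1, 135.7, 233.9]
tool_rot: [-3.136, 0.0, 1.014]
force: [-0.2, -0.0, -0.7]
width: 25.4
gripper_force: 0.0
clock: 15.67
eef_pos: [492.3, 129.1, 234.3]
tool_rot: [3.142, 0.0, 1.004]
force: [-1.0, 0.1, 0.3]
width: 0.1
gripper_force: 0.0
clock: 16.08
eef_pos: [491.2, 129.1, 67.0]
tool_rot: [-3.14, 0.002, 1.005]
force: [-0.4, -0.6, 0.5]
width: 0.3
gripper_force: 0.0
clock: 16.42
eef_pos: [492.3, 129.9, 46.7]
tool_rot: [3.141, -0.0, 1.005]
force: [0.5, -0.5, 0.7]
width: -0.3
gripper_force: 0.0
[492.30601036 129.92323822  46.72428994] -0.28103576522350354
[488. 154.] tool x,y mm 17.8 -16.2
[487. 168.] tool x,y mm 11.6 -8.7
[489. 182.] tool x,y mm 13.0 -6.4
[493. 196.] tool x,y mm 13.9 -4.0
[499. 209.] tool x,y mm 14.4 -1.4
[508. 221.] tool x,y mm 14.4 1.2
[519. 231.] tool x,y mm 14.0 3.8
[531. 238.] tool x,y mm 13.1 6.2
[544. 244.] tool x,y mm 11.7 8.5
```

```bash
python3 -m handwheel '[[[0,0,0],[0.009,-0.008,0],1],[[0,0,0],[0.009,-0.008,0],1],[[0,0,0],[0.006,-0.0044,0],1],[[0,0,0],[0.006,-0.0044,0],1]]'
python3 -m handwheel '[[[0,0,0],[0.0065,-0.0032,0],1],[[0,0,0],[0.0065,-0.0032,0],1],[[0,0,0],[0.007,-0.002,0],1],[[0,0,0],[0.007,-0.002,0],1]]'
python3 -m handwheel '[[[0,0,0],[0.0072,-0.0007,0],1],[[0,0,0],[0.0072,-0.0007,0],1],[[0,0,0],[0.0072,0.0006,0],1],[[0,0,0],[0.0072,0.0006,0],1]]'
python3 -m handwheel '[[[0,0,0],[0.007,0.0019,0],1],[[0,0,0],[0.007,0.0019,0],1],[[0,0,0],[0.0065,0.0031,0],1],[[0,0,0],[0.0065,0.0031,0],1]]'
python3 - <<'E'
from cell import ctrl
import cv2
i=ctrl.get_image("scene")["pixels"];print(ctrl.read_state()["eef_pos"],ctrl.read_state()["force"])
cv2.imwrite("pics/w7.png",cv2.resize(i[90:240,290:450,::-1],None,fx=4,fy=4,interpolation=cv2.INTER_CUBIC))
E
```

```text
clock: 16.75
eef_pos: [488.5, 167.8, 47.8]
tool_rot: [3.139, -0.001, 1.004]
force: [2.4, -4.3, 0.7]
width: -0.1
gripper_force: 2.0
clock: 17.08
eef_pos: [492.3, 196.8, 46.6]
tool_rot: [-3.141, 0.002, 1.005]
force: [-0.1, -5.8, 1.0]
width: 0.2
gripper_force: 2.2
clock: 17.42
eef_pos: [506.4, 221.3, 46.2]
tool_rot: [-3.14, 0.003, 1.006]
force: [-1.8, -4.4, 0.5]
width: -0.2
gripper_force: 2.0
clock: 17.75
eef_pos: [528.6, 239.0, 45.9]
tool_rot: [-3.138, 0.004, 1.006]
force: [-3.8, -3.6, 1.4]
width: 0.1
gripper_force: 2.1
[530.36950519 240.30876995  46.02549696] [-0.68503465 -1.04390028  0.16329115]
```

View pics/w7.png

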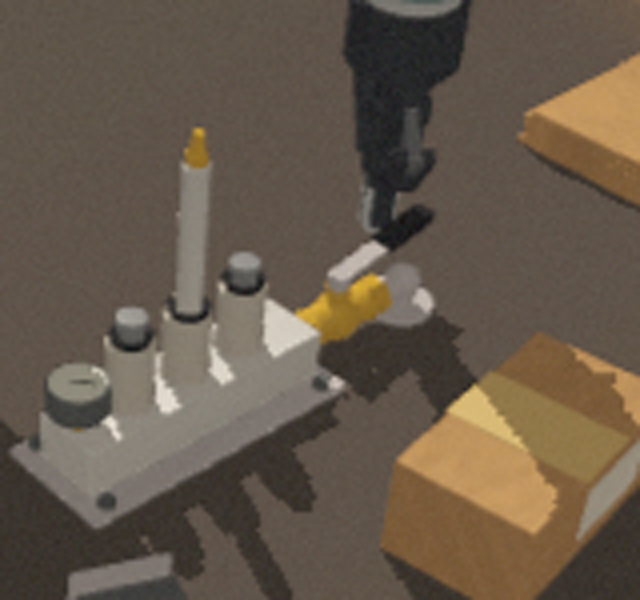

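The lever at (380,245) is nearly in line with the pipe. I'll continue slowly to the end stop.

```bash
g(){ awk '/eef/{print $2,$3} /force: \[/{print; gsub(/[^0-9. -]/,""); if($1<-10)e=1} END{exit e}'; }
python3 -m handwheel '[[[0,0,0],[0.004,0.0028,0],1],[[0,0,0],[0.004,0.0028,0],1]]'|g &&
python3 -m handwheel '[[[0,0,0],[0.0025,0.0025,0],1],[[0,0,0],[0.0015,0.0022,0],1]]'|g &&
python3 -m handwheel '[[[0,0,0],[0.001,0.0017,0],1],[[0,0,0],[0.001,0.0017,0],1]]'|g &&
python3 -m handwheel '[[[0,0,0],[0.001,0.0017,0],1],[[0,0,0],[0.001,0.0017,0],1]]'|g &&
python3 -m handwheel '[[[0,0,0],[0.001,0.0017,0],1],[[0,0,0],[0.001,0.0017,0],1]]'|g &&
python3 -m handwheel '[[[0,0,0],[0.001,0.0017,0],1],[[0,0,0],[0.001,0.0017,0],1]]'|g
```

```text
[538.3, 242.9,
force: [-3.8, -3.1, -0.6]
[540.8, 243.3,
force: [-15.8, -2.9, 8.1]
```

The end stop is felt, 16 N at x = 541. I'll hold, back off and rise.

```bash
python3 -m handwheel '[[[0,0,0],[0,0,0],1],[[0,0,0],[0,0,0],1],[[0,0,0],[0,0,0],1],[[0,0,0],[0,0,0],1]]'
python3 -m handwheel '[[[0,0,0],[-0.008,-0.013,0],1],[[0,0,0],[-0.008,-0.013,0],1],[[0,0,0],[0,0,-0.03],1],[[0,0,0],[0,0,-0.03],1],[[0,0,0],[0,0,-0.03],1]]'
python3 -m handwheel '[[[0,0,0],[0,-0.03,-0.03],1],[[0,0,0],[0,-0.03,-0.03],1],[[0,0,0],[0,0,0],1],[[0,0,0],[0,0,0],1]]'
python3 - <<'E'
from cell import ctrl
import cv2,numpy as np
i=ctrl.get_image("scene")["pixels"];t=ctrl.get_image("top")["pixels"];print(ctrl.read_state()["eef_pos"],ctrl.read_state()["force"])
f=lambda im,x,y,w,h:cv2.resize(im[y:y+h,x:x+w,::-1],(400,500),interpolation=cv2.INTER_CUBIC)
cv2.imwrite("pics/w8.png",np.hstack([f(i,300,100,120,150),f(t,190,140,140,175)]))
E
```

```text
clock: 18.47
eef_pos: [540.6, 243.3, 45.8]
tool_rot: [-3.135, 0.008, 1.007]
force: [-12.8, -3.0, 5.0]
width: 0.1
gripper_force: 6.0
clock: 18.88
eef_pos: [516.6, 246.0, 138.0]
tool_rot: [3.141, -0.004, 1.007]
force: [1.0, 0.4, 1.4]
width: -0.1
gripper_force: 0.0
clock: 19.22
eef_pos: [466.7, 279.5, 198.3]
tool_rot: [3.139, -0.008, 1.01]
force: [0.8, -0.5, 0.1]
width: -0.1
gripper_force: 0.0
[466.84376835 276.04380095 195.70775819] [-0.3573686  -0.70443169 -0.45371233]
```

View pics/w8.png

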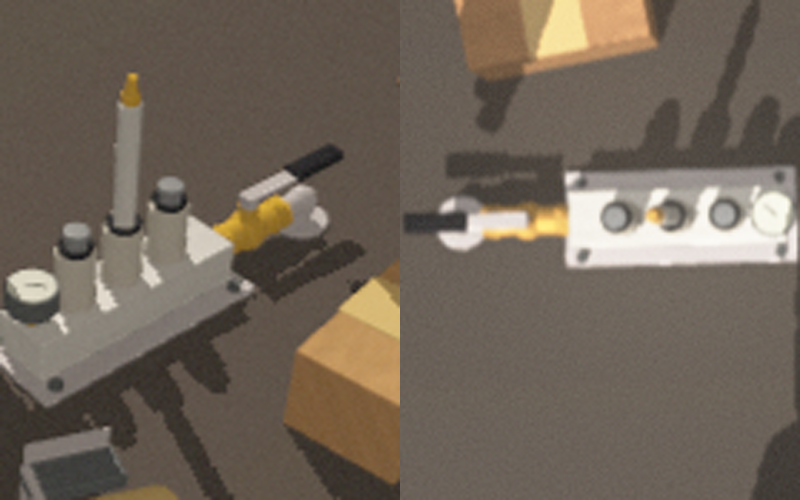

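The lever lies in line with the pipe, and the tube stands upright: its tip offset in the top view matches the parallax of a vertical tube. The arm is clear, so I'm handing in.

```bash
python3 -c "
from cell import ctrl
print(ctrl.finish_job())"
```

```text
the job is handed in; nothing more can be done
None
```

The job is handed in: the thicker tube stands released in the open fitting, seated on its stop with a 20 N push, and the valve lever was pushed to its end stop, in line with the feed pipe; the hand-in gave no verdict.

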